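# Snap the cover onto the wiring box

### The arm

A 6-joint arm with a two-finger parallel gripper is mounted at the origin on a cart in front of the work surface, level with it; the furniture and walls round the work are solid. World frame = base frame: x ahead of the robot, y to its left, z up, the work surface at z = 0. Lengths are in m, angles in degrees, forces in N, time in s.
With the tool pointing down it reaches from about 0.375 to 0.9 m from the base axis. Payload 3.1 kg.
Tool frame: the origin (TCP) lies where the fingers leave the gripper's body, on its centre line; the fingertips stand bot.tips_ahead ahead of it and the grasp point (between the pads) lies 51 mm ahead of it (bot.tips_ahead is the distance from the TCP to the fingertips, in m); z points along the fingers, x is the direction in which the jaws open and shut, and the axes are right-handed (so a half turn about z gives the same grasp; the last joint's range is limited). The gripper opens to 87 mm and grips with 3 to 60 N. Pads are 19 mm wide; open, the fingers measure 117 mm over their backs; the gripper's body (75 mm by 190 mm) begins 51 mm behind the grasp point.
Start: joints at [63.971, 30.224, 82.088, -0, 67.689, -10.227], TCP at [0.17, 0.601, 0.292] pointing down, gripper open.
Joint ranges: [-176.69, 176.69], [-43.24, 126.21], [12.49, 139.97], [-82, 262], [0, 151.66], [-163.58, 163.58]. Speed limits (degrees/s): [159.86, 159.86, 180, 180, 180, 180].

### API

Orientations are given as a 3x3 rotation matrix whose columns are the frame's x, y, z axes.
In Python, from rig import bot, vision, nets gives the robot as it stands.
- The arm moves only by the tool play_rows, never from a script. Its argument "series" is a list of rows, each an object of numbers: "tx", "ty", "tz": the shift along the world's x, y, z as a fraction of full scale; "turn": the turn about the world's z as a fraction of full scale. A call has 1 to 10 rows; each row shifts and turns the commanded pose from where the row before left it; what a row does not reach is not made up. Full scale, the value 1, is 0.8 m for a shift and 60 degrees for a turn. A row lasts 1/10 s, in which the tool goes at most 50 mm and 8.59 degrees, less where a joint would pass 70% of its speed; a pose out of reach is approached as far as the arm can. A call with a number of a shift or a turn outside -1 to 1 is refused whole. A call with a gripper value outside its range is refused whole. "gripper" is the opening, from 0 (shut) to 1 (fully open), set as the call begins (left out, the last holds). The fingers move at their own pace and stop on an object; the grip force is fixed at half the most. Time passes only in rows, so rows that do not move let the fingers close. It gives the time, the measured TCP pose, the force and the opening at its end, in the units of the state.
- bot.read_state(): the state, without advancing time (a new reading comes with each control period).
- vision.capture(name): name is "side" or "top"; returns a dict with "pixels" (420x560x3 uint8, blue, green, red), "fx", "fy", "cx", "cy" (pixels), "extrinsics" (4x4, takes a point from camera to world coordinates). Camera axes: x right, y down, z forward; pixel columns grow to the right and rows downward; lengths in m; the calibration is good to about 2 mm. A picture is of the moment at which its call begins. There is no depth.
- bot.hand_in(): hands the job in, once; it reports no verdict.
Trained networks look in a picture, given as the dict that the camera call returned (one of the last four; its "shot" number tells which), for a name from the list of things; names that differ only in an ending like _2 or _b are one class to them, and where a whole thing is asked for, a point or a joint stands for the part that bears it (a point fixed in the world has none). Each returns a list of dicts, best first, with "confidence" (0 to 1); they miss things now and then, are a little off and sometimes report something else, mostly with a low value. They report only what shows in the picture. A call takes as long as a camera call.
- nets.look_for(picture, query): "at" ([column, row] as shares, 0 to 1, of the picture: columns of its width, rows of its height, amid what is visible of it).
- nets.masks_of(picture, query): "region" (420x560 bool, what is visible of it) and "at" ([column, row] as shares, 0 to 1, of the picture: columns of its width, rows of its height, amid what is visible of it).
The state is a dict: "time_s": time; "joint_positions": joint angles; "qvel": joint speeds; "tau": joint torques, N m; "position": TCP position; "tcp_rot": TCP orientation; "force": force on the tool from outside, world axes, zero at the start; "moment": the same for the moment, N m; "opening": opening from 0.0 (shut) to 1.0 (fully open).
Only numpy, scipy, OpenCV 4.12 (cv2) and the standard library are available. Lean on these libraries where they do the work, as an engineer would, in place of code of your own. Each camera call takes 0.05 s, during which the arm holds its last target.

### The job

Close the open wiring box in the bench: pick up its loose cover by the rib, lower it level over the two spring hooks and press it straight down until the hooks at both ends have clicked over it and it is fully home on the collar. Press with feeling and stop as soon as both have clicked, never bearing on the box with more than about 25 N. Then let go; leave the things round about alone.

Things in the scene. Friction and masses are not known exactly. Their poses are not given: they have to be found in the camera images.
- wiring_box: grey plastic wiring box, open at the top, fixed in the bench; 124 (x) x 72 (y) x 60 mm high, its lower part sunk in the bench so that its wall tops stand 20 to 32 mm above the bench. Origin at the centre of its underside, x along its length. A levelling collar of the same outline stands fast in it and carries two black spring hooks.
- box_rim (a point): centre of the box's open top, level with its wall tops; axes as the box. The collar's flat top lies 4 to 16 mm above this point (differs each time and is not measured: feel for it). Hooks stand on the x axis: stems 12 mm wide in y, 46 to 50 mm out, barbs pointing out to 57 mm; from the collar's top, barb underside 14.9 mm, widest 16.4 mm, tip (7 mm wide in y, 48 mm out) 24.4 mm up.
- cover: grey cover plate, 124 (x) x 72 (y) x 14 mm, 0.08 to 0.18 kg, lying right way up on the bench, the same either way round; origin at the centre of its underside, x along its length. Two windows on its x axis, from 38 mm out to 56.5 mm (underside) or 51 mm (top), 15 mm wide in y, let the hooks through. Home, its underside lies on the collar's top, the hooks' barbs 0.9 mm over the plate.
- cover_rib (a point): centre of the top of the cover's grip rib, 44 mm above the cover's origin; the rib is 46 (x) x 14 (y) mm and stands 30 mm above the plate. Pressing the cover on takes a growing force (up to 7 to 11 N in all) over the last 15 mm, until the hooks spring out over it; the force then drops, and rises steeply once the plate bears on the collar. A side that has not clicked stays part-way or springs up.
- hook_a (a joint): bend of the spring hook at the box's +x end, rad: 0 = upright and relaxed, grows to about 0.1 as its barb is pushed inward by the cover, and springs back to 0 as it clicks over the plate
- hook_b (a joint): the same for the hook at the box's -x end
- bedding (a joint): how far the collar is pressed down into its rubber bedding, m: 0 unloaded, 0.025 mm per newton of steady downward push (a short jolt hardly counts); too little to be read well, so go by force. It must not pass 0.65 mm, about 25 N.
- duct_tape: bystander: roll of black tape lying flat, 59 x 57 x 19 mm; origin at the centre of its underside
- tape_measure: bystander: orange tape measure, 66 x 78 x 38 mm; origin at the centre of its underside
- sanding_block: bystander: brown sanding block, 56 x 101 x 26 mm; origin at the centre of its underside

How it is judged:
By the outcome, as a careful person would: the job done as asked, in the order asked, and still so for the second after the job is handed in, with the robot touching nothing.
It also fails if it takes over 64 s, if anything falls off the work surface, if the arm or the gripper's body presses on something with over 40 N, if the wrist force passes 120 N, or if a joint passes its speed limit or range.

## Working session

There is one attempt and no reset: what is moved stays moved. The work goes in short steps, Python scripts to look and compute and a tool call to move; the robot and the scene stay as the last step left them, time stands still between calls to the robot, and variables do not carry over. Pictures are saved under pics/ and viewed, and the job is handed in when it is done.

Besides the shell and the picture viewer there is one more tool, called after "Emit:" as name([rows], argument=value, ...), one row to a line, values as JSON. play_rows: Moves the arm, as the interface text tells. Shift numbers are shares of 0.8 m and turn numbers shares of 60 degrees, none past 1 either way. Its arguments: {"type":"object","properties":{"series":{"type":"array"},"gripper":{"type":"number"}},"required":["series"]}

```bash
mkdir -p pics; ls; cat > h.py <<'E'
import numpy as np, cv2
from rig import bot, vision, nets
def ray(p,u,v):
    E=np.array(p["extrinsics"]); d=np.array([(u-p["cx"])/p["fx"],(v-p["cy"])/p["fy"],1.0])
    return E[:3,3],E[:3,:3]@d
def atz(p,u,v,z):
    o,d=ray(p,u,v); return o+d*(z-o[2])/d[2]
def proj(p,X):
    E=np.array(p["extrinsics"]); c=E[:3,:3].T@(np.array(X)-E[:3,3])
    return p["fx"]*c[0]/c[2]+p["cx"],p["fy"]*c[1]/c[2]+p["cy"]
E
python3 - <<'E'
from h import *
s=bot.read_state(); print(s, bot.tips_ahead)
for n in ["top","side"]:
    p=vision.capture(n); cv2.imwrite(f"pics/{n}0.png",p["pixels"])
    print(n,p["fx"],p["cx"],p["cy"],np.round(p["extrinsics"],3).tolist())
    for q in ["cover","wiring_box","cover_rib","hook_a","duct_tape","tape_measure","sanding_block"]:
        for r in nets.masks_of(p,q)[:3]:
            m=r["region"].astype(np.uint8); a=np.array(r["at"])*[560,420]
            rc=cv2.minAreaRect(cv2.findNonZero(m)) if m.any() else None
            print(n,q,round(r["confidence"],2),a.round(1),m.sum(),rc)
E
```

```text
pics
{'time_s': 0.0, 'joint_positions': array([ 6.39710668e+01,  3.02787449e+01,  8.21575667e+01,  1.21108995e-04,
        6.76877067e+01, -1.02282352e+01]), 'qvel': array([ 0.00069029, -0.01979044,  0.03894845, -0.03468875, -0.06150337,
       -0.00925995]), 'tau': array([ 3.61648426e-05, -4.40047538e+01, -1.76592511e+01,  6.33177278e-02,
        5.82285156e-02, -1.55190119e-04]), 'position': array([0.16990132, 0.60085261, 0.29126728]), 'tcp_rot': array([[ 2.72291730e-01,  9.62214274e-01, -9.51604798e-04],
       [ 9.62212387e-01, -2.72293119e-01, -1.94412475e-03],
       [-2.12978002e-03, -3.86276832e-04, -9.99997657e-01]]), 'force': array([ 0.38686895,  0.31588097, -0.20387925]), 'moment': array([-0.02217262,  0.02252959, -0.04538222]), 'opening': 1.0011387037273884} 0.0697
top 478.6939388487647 277.9528481359584 209.84435900408837 [[0.007, -0.997, 0.075, 0.505], [-1.0, -0.007, -0.004, 0.056], [0.004, -0.075, -0.997, 1.176], [0.0, 0.0, 0.0, 1.0]]
top wiring_box 0.87 [348.7 234.3] 1245 ((346.73529052734375, 235.558837890625), (33.71245193481445, 52.630226135253906), 14.036244392395
[... 1075 characters left out ...]
3.79949951171875), (25.15020751953125, 52.794063568115234), 85.91438293457031)
side cover_rib 0.41 [312.7 272.1] 69 ((314.0345458984375, 274.5862121582031), (5.314911365509033, 17.273462295532227), 4.763641834259033)
side hook_a 0.25 [180.7 206. ] 349 ((180.75, 206.25003051757812), (18.024980545043945, 22.76839828491211), 71.56504821777344)
side duct_tape 0.71 [181.7 205.4] 366 ((181.0, 206.0), (18.0, 22.0), 90.0)
side tape_measure 0.74 [387.1 252.4] 711 ((384.6326599121094, 252.98068237304688), (30.252071380615234, 30.995365142822266), 48.01278305053711)
side sanding_block 0.84 [353.  224.5] 854 ((351.7513732910156, 223.90814208984375), (39.8486328125, 24.40912628173828), 53.97262954711914)
```

```bash
python3 - <<'E'
import cv2
a=cv2.imread("pics/top0.png")[110:320,170:390]; b=cv2.imread("pics/side0.png")[180:340,170:430]
cv2.imwrite("pics/top0z.png",cv2.resize(a,None,fx=2.8,fy=2.8,interpolation=cv2.INTER_CUBIC))
cv2.imwrite("pics/side0z.png",cv2.resize(b,None,fx=3,fy=3,interpolation=cv2.INTER_CUBIC))
E
```

```text
(no output)
```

View pics/top0z.png

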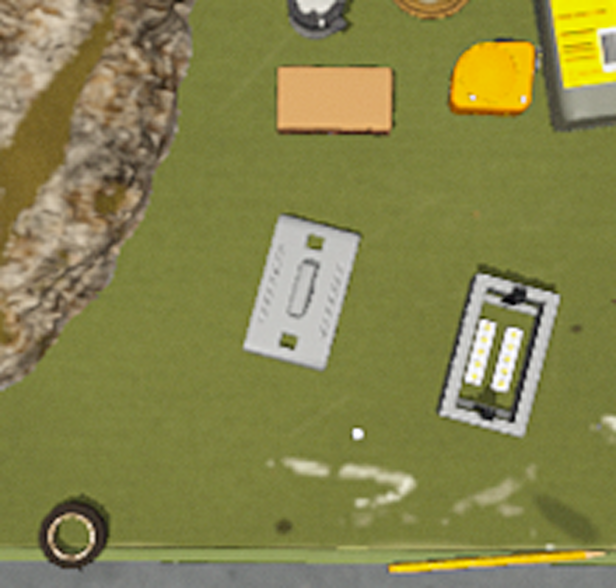

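View pics/side0z.png

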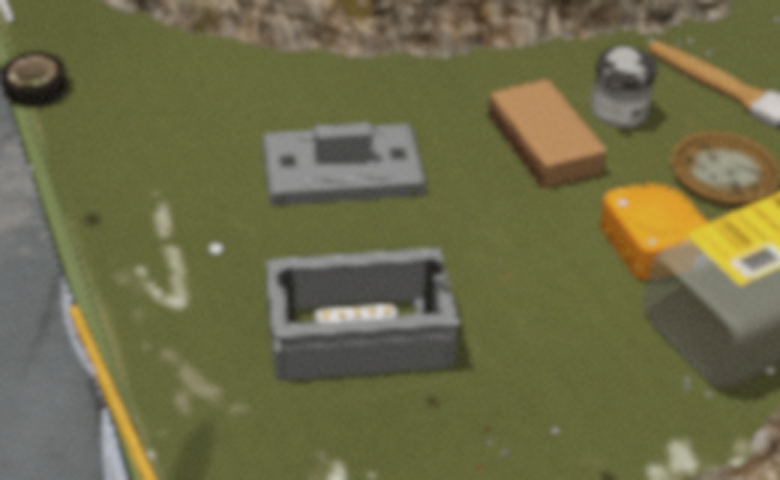

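View pics/top0.png

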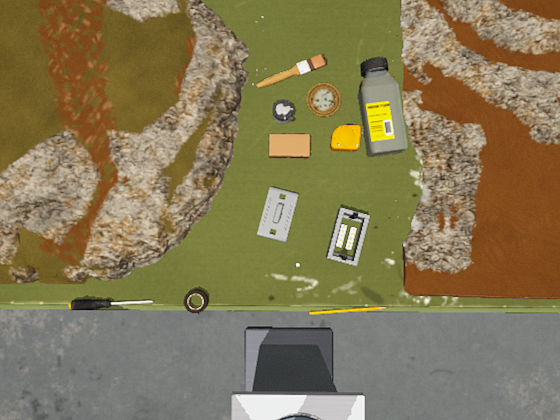

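```bash
cat > fit.py <<'E'
from h import *
from scipy.optimize import minimize
def matte(p,mask,grow=9):
    im=cv2.resize(p["pixels"],None,fx=1,fy=1).astype(float)
    m=mask.astype(np.uint8)
    hull=cv2.convexHull(cv2.findNonZero(m)); roi=np.zeros_like(m); cv2.fillConvexPoly(roi,hull,1); inner=cv2.erode(roi,np.ones((5,5)))
    big=cv2.dilate(roi,np.ones((grow,grow),np.uint8))
    d=(im[:,:,1]-im[:,:,0])/(im.sum(2)/3+10)      # relative greenness
    ring=(big>0)&(cv2.dilate(roi,np.ones((5,5),np.uint8))==0)
    bg=np.median(d[ring]); fg=np.median(d[(m>0)&(inner>0)])
    a=np.clip((bg-d)/(bg-fg),0,1); a[inner>0]=1
    return a,big>0,(bg,fg)
def corners(L,W,z0,z1,x,y,th):
    c,s=np.cos(th),np.sin(th)
    return [(x+c*a-s*b,y+s*a+c*b,z) for z in(z0,z1) for a in(-L/2,L/2) for b in(-W/2,W/2)]
def sil(p,pts):
    q=np.array([proj(p,X) for X in pts],np.float32); h=cv2.convexHull(q)
    S=8; im=np.zeros((420*S//1,560*S),np.uint8) if False else None
    x0,y0=np.floor(h.min((0,1))).astype(int)-12; w,hh=(np.ceil(h.max((0,1))).astype(int)+12)-[x0,y0]
    c=np.zeros((hh*S,w*S),np.uint8)
    cv2.fillPoly(c,[np.round(((h-[x0,y0]+0.5)*S-0.5)*16).astype(np.int32)],255,shift=4)
    c=cv2.resize(c,(int(w),int(hh)),interpolation=cv2.INTER_AREA)/255.
    o=np.zeros((420,560)); o[y0:y0+hh,x0:x0+w]=c
    return o
def fit(views,L,W,x0,free_h,h=0.014,offs=True):
    # views: list (p,a,roi)
    def cost(v):
        x,y,th=v[0]/100,v[1]/100,v[2]/10; hh=v[3]/100 if free_h else h
        pts=corners(L,W,0,hh,x,y,th); e=0
        for p,a,r in views:
            e+=((sil(p,pts)-a)[r]**2).sum()
        return e
    v0=[x0[0]*100,x0[1]*100,x0[2]*10]+([x0[3]*100] if free_h else [])
    for _ in range(3):
        r=minimize(cost,v0,method="Nelder-Mead",options=dict(xatol=.003,fatol=.02,initial_simplex=None,maxiter=400)); v0=r.x
    v=r.x; return [v[0]/100,v[1]/100,np.degrees(v[2]/10)]+([v[3]/100] if free_h else []),r.fun
E
python3 - <<'E'
from fit import *
P={n:vision.capture(n) for n in["top","side"]}
V={"cover":{}, "wiring_box":{}}
for n,p in P.items():
    for q in V:
        rs=nets.masks_of(p,q)
        if q=="cover" and not rs: rs=nets.masks_of(p,"cover_rib")
        r=rs[0]; a,roi,c=matte(p,r["region"]); V[q][n]=(p,a,roi); print(n,q,r["confidence"],c,(a*roi).sum())
        cv2.imwrite(f"pics/m_{n}_{q}.png",(a*roi*255).astype(np.uint8))
p=P["top"]
th=np.radians(-14)
c0=atz(p,276.5,213.5,.014); b0=atz(p,347.5,235.5,.03); print(c0,b0)
for n in [["top"],["side"],["top","side"]]:
    print("cover",n,fit([V["cover"][k] for k in n],.124,.072,[c0[0],c0[1],th],False))
    for h in ([.024,.032,.04] if len(n)==1 else []): print("box",n,h,fit([V["wiring_box"][k] for k in n],.124,.072,[b0[0],b0[1],th],False,h))
print("box",fit([V["wiring_box"][k] for k in V["wiring_box"]],.124,.072,[b0[0],b0[1],th,.035],True))
E
```

```text
top cover 0.87 (np.float64(0.5754013171434451), np.float64(0.014681892332789558)) 1565.218253165741
top wiring_box 0.65 (np.float64(0.5744680851063829), np.float64(0.014492753623188406)) 1741.8789428741616
side cover 0.65 (np.float64(0.45918367346938777), np.float64(0.010153010971894541)) 1297.328492654327
side wiring_box 0.79 (np.float64(0.4566345719873627), np.float64(0.023346303501945526)) 2516.6896727238845
[0.5830476  0.05504429 0.014     ] [ 0.53040935 -0.11520173  0.03      ]
cover ['top'] ([np.float64(0.5823781813650504), np.float64(0.053009269828775026), np.float64(-14.691644106188669)], np.float64(17.697052444785555))
box ['top'] 0.024 ([np.float64(0.5288037799536071), np.float64(-0.11756012100038425), np.float64(-14.564689671441958)], np.float64(64.63957766933072))
box ['top'] 0.032 ([np.float64(0.5285817845889865), np.float64(-0.11703517879560284), np.float64(-14.765715800242036)], np.float64(32.56393180536712))
box ['top'] 0.04 ([np.float64(0.5281907967598222), np.float64(-0.11607889134522693), np.float64(-15.045923056034603)], np.float64(13.496952864661978))
cover ['sid
[... 211 characters left out ...]
5021923387), np.float64(-14.276129234734984)], np.float64(425.7372600118656))
box ['side'] 0.032 ([np.float64(0.5324810982748854), np.float64(-0.11374353826895776), np.float64(-14.027088222886402)], np.float64(257.1108492591518))
box ['side'] 0.04 ([np.float64(0.531806186868972), np.float64(-0.11556950206047142), np.float64(-14.431064885994891)], np.float64(95.69243948805418))
cover ['top', 'side'] ([np.float64(0.582877029930742), np.float64(0.05240999359468898), np.float64(-14.98717477093949)], np.float64(63.69718356118598))
box ([np.float64(0.5293522784037757), np.float64(-0.11627221861971332), np.float64(-14.839911466905953), np.float64(0.04535026515178915)], np.float64(70.6707184027376))
```

View pics/side0.png

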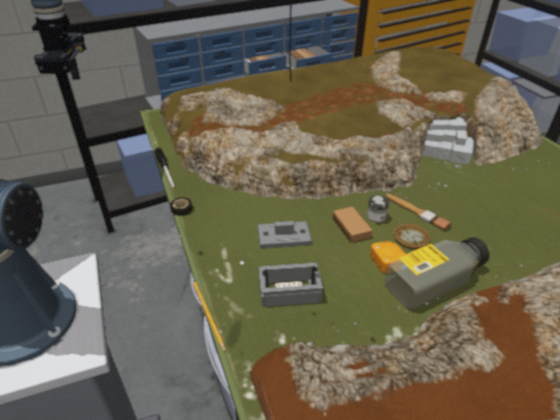

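Emit:
play_rows([
  {"tz": 0.04},
  {"tz": 0.035,"tx": 0.02,"ty": -0.03},
  {"tx": 0.028,"ty": -0.04},
  {"tx": 0.03,"ty": -0.044},
  {"tx": 0.03,"ty": -0.044},
  {"tx": 0.03,"ty": -0.044},
  {"tx": 0.03,"ty": -0.044},
  {"tx": 0.03,"ty": -0.044},
  {"tx": 0.03,"ty": -0.044},
  {"tx": 0.03,"ty": -0.044},
], gripper=1)

```text
invalid input
```

Emit:
play_rows([
  {"tx": 0.04,"ty": -0.044},
  {"tx": 0.04,"ty": -0.044},
  {"tx": 0.04,"ty": -0.044},
  {"tx": 0.04,"ty": -0.044},
  {"tx": 0.03,"ty": -0.04},
  {"tx": 0.03,"ty": -0.03},
  {"tx": 0.02,"ty": -0.03},
  {"tx": 0.01,"ty": -0.02},
  {"turn": 0.015},
  {},
])

```text
invalid input
```

Emit:
play_rows([
  {"tx": 0,"ty": 0,"tz": 0.04,"turn": 0},
  {"tx": 0.02,"ty": -0.03,"tz": 0.035,"turn": 0},
  {"tx": 0.028,"ty": -0.04,"tz": 0,"turn": 0},
  {"tx": 0.03,"ty": -0.044,"tz": 0,"turn": 0},
  {"tx": 0.03,"ty": -0.044,"tz": 0,"turn": 0},
  {"tx": 0.03,"ty": -0.044,"tz": 0,"turn": 0},
  {"tx": 0.03,"ty": -0.044,"tz": 0,"turn": 0},
  {"tx": 0.03,"ty": -0.044,"tz": 0,"turn": 0},
  {"tx": 0.03,"ty": -0.044,"tz": 0,"turn": 0},
  {"tx": 0.03,"ty": -0.044,"tz": 0,"turn": 0},
], gripper=1)

```text
time_s: 2.1
position: [0.3773, 0.2975, 0.3525]
tcp_rot: [[0.272, 0.962, 0.001], [0.962, -0.272, 0.0], [0.0, 0.001, -1.0]]
force: [0.1, 0.7, -0.8]
opening: 1.001
```

Emit:
play_rows([
  {"tx": 0.034,"ty": -0.04,"tz": 0,"turn": 0.015},
  {"tx": 0.034,"ty": -0.04,"tz": 0,"turn": 0},
  {"tx": 0.034,"ty": -0.04,"tz": 0,"turn": 0},
  {"tx": 0.034,"ty": -0.04,"tz": 0,"turn": 0},
  {"tx": 0.034,"ty": -0.04,"tz": 0,"turn": 0},
  {"tx": 0.034,"ty": -0.04,"tz": 0,"turn": 0},
  {"tx": 0.03,"ty": -0.036,"tz": -0.02,"turn": 0},
  {"tx": 0.022,"ty": -0.03,"tz": -0.04,"turn": 0},
  {"tx": 0,"ty": 0,"tz": -0.05,"turn": 0},
  {"tx": 0,"ty": 0,"tz": -0.03,"turn": 0},
])

```text
time_s: 3.1
position: [0.5808, 0.053, 0.2375]
tcp_rot: [[0.259, 0.966, -0.003], [0.966, -0.259, 0.0], [-0.001, -0.003, -1.0]]
force: [-0.2, -0.1, -0.5]
opening: 1.005
```

```bash
python3 - <<'E'
from h import *
s=bot.read_state(); print(s["position"],np.degrees(np.arctan2(s["tcp_rot"][1,0],s["tcp_rot"][0,0])))
E
```

```text
[0.58078581 0.05296084 0.23749232] 74.96927848047069
```

Emit:
play_rows([
  {"tx": 0.001,"ty": 0,"tz": -0.03,"turn": 0},
  {"tx": 0.001,"ty": 0,"tz": -0.04,"turn": 0},
  {"tx": 0,"ty": 0,"tz": -0.04,"turn": 0},
  {"tx": 0,"ty": 0,"tz": -0.03,"turn": 0},
  {"tx": 0,"ty": 0,"tz": -0.02,"turn": 0},
  {"tx": 0,"ty": 0,"tz": -0.01,"turn": 0},
  {"tx": 0,"ty": 0,"tz": -0.01,"turn": 0},
  {"tx": 0,"ty": 0,"tz": 0,"turn": 0},
])

```text
time_s: 3.9
position: [0.5828, 0.0542, 0.0958]
tcp_rot: [[0.257, 0.966, -0.001], [0.966, -0.257, 0.0], [-0.0, -0.001, -1.0]]
force: [0.6, 0.3, -0.1]
opening: 0.998
```

```bash
python3 - <<'E'
from h import *
s=bot.read_state(); print(s["position"],s["force"])
p=vision.capture("side"); cv2.imwrite("pics/side1.png",cv2.resize(p["pixels"][130:330,180:420],None,fx=3,fy=3,interpolation=cv2.INTER_CUBIC))
E
```

```text
[0.58283434 0.05416412 0.09581166] [ 0.58278685  0.28447838 -0.05067737]
```

View pics/side1.png

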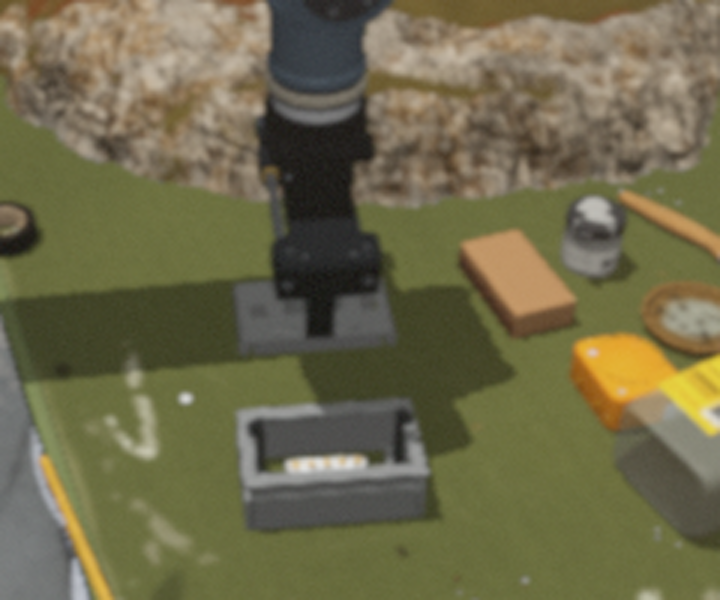

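Emit:
play_rows([
  {"tx": 0,"ty": -0.002,"tz": -0.006,"turn": 0},
  {"tx": 0,"ty": 0,"tz": -0.005,"turn": 0},
  {"tx": 0,"ty": 0,"tz": 0,"turn": 0},
  {"tx": 0,"ty": 0,"tz": 0,"turn": 0},
])

```text
time_s: 4.35
position: [0.583, 0.0525, 0.0876]
tcp_rot: [[0.257, 0.966, 0.0], [0.966, -0.257, -0.0], [0.0, 0.0, -1.0]]
force: [-1.2, -0.3, -0.5]
opening: 0.995
```

Emit:
play_rows([
  {"tx": 0,"ty": 0,"tz": 0,"turn": 0},
  {"tx": 0,"ty": 0,"tz": 0,"turn": 0},
  {"tx": 0,"ty": 0,"tz": 0,"turn": 0},
  {"tx": 0,"ty": 0,"tz": 0,"turn": 0},
  {"tx": 0,"ty": 0,"tz": 0,"turn": 0},
  {"tx": 0,"ty": 0,"tz": 0,"turn": 0},
  {"tx": 0,"ty": 0,"tz": 0,"turn": 0},
  {"tx": 0,"ty": 0,"tz": 0,"turn": 0},
  {"tx": 0,"ty": 0,"tz": 0,"turn": 0},
  {"tx": 0,"ty": 0,"tz": 0,"turn": 0},
], gripper=0)

```text
time_s: 5.35
position: [0.583, 0.0526, 0.0874]
tcp_rot: [[0.257, 0.966, 0.0], [0.966, -0.257, -0.0], [-0.0, 0.0, -1.0]]
force: [0.3, -1.3, 0.8]
opening: 0.168
```

Emit:
play_rows([
  {"tx": 0,"ty": 0,"tz": 0.01,"turn": 0},
  {"tx": 0,"ty": 0,"tz": 0.02,"turn": 0},
  {"tx": 0,"ty": 0,"tz": 0.03,"turn": 0},
  {"tx": 0,"ty": 0,"tz": 0.03,"turn": 0},
  {"tx": 0,"ty": 0,"tz": 0.03,"turn": 0},
  {"tx": 0,"ty": 0,"tz": 0.01,"turn": 0},
  {"tx": -0.007,"ty": -0.02,"tz": 0,"turn": 0},
  {"tx": -0.01,"ty": -0.03,"tz": 0,"turn": 0},
  {"tx": -0.01,"ty": -0.03,"tz": 0,"turn": 0},
  {"tx": -0.01,"ty": -0.03,"tz": 0,"turn": 0},
])

```text
time_s: 6.35
position: [0.5516, -0.0368, 0.19]
tcp_rot: [[0.257, 0.966, -0.003], [0.966, -0.257, 0.0], [-0.0, -0.003, -1.0]]
force: [0.5, -0.8, -1.6]
opening: 0.158
```

Emit:
play_rows([
  {"tx": -0.01,"ty": -0.03,"tz": 0,"turn": 0},
  {"tx": -0.01,"ty": -0.03,"tz": 0,"turn": 0},
  {"tx": -0.007,"ty": -0.025,"tz": 0,"turn": 0},
  {"tx": -0.003,"ty": -0.016,"tz": 0,"turn": 0},
  {"tx": 0,"ty": 0,"tz": 0,"turn": 0},
  {"tx": 0,"ty": 0,"tz": 0,"turn": 0},
])

```text
time_s: 6.95
position: [0.529, -0.1162, 0.1909]
tcp_rot: [[0.258, 0.966, -0.001], [0.966, -0.258, 0.001], [0.001, -0.001, -1.0]]
force: [0.2, -0.3, -0.9]
opening: 0.156
```

```bash
python3 - <<'E'
from h import *
s=bot.read_state(); print(s["position"],s["force"],s["moment"],np.degrees(np.arctan2(s["tcp_rot"][1,0],s["tcp_rot"][0,0])),s["opening"])
for n,(a,b,c,d) in dict(side=(130,330,180,420),top=(150,300,250,450)).items():
    p=vision.capture(n); cv2.imwrite(f"pics/{n}2.png",cv2.resize(p["pixels"][a:b,c:d],None,fx=3.3,fy=3,interpolation=cv2.INTER_CUBIC)); np.save(f"{n}2.npy",p,allow_pickle=True)
E
```

```text
[ 0.5289545  -0.1161611   0.19091769] [ 0.24718878 -0.29452333 -0.89270894] [-0.0033341  -0.06264804 -0.05338395] 75.04556983359942 0.1564084533952727
```

View pics/side2.png

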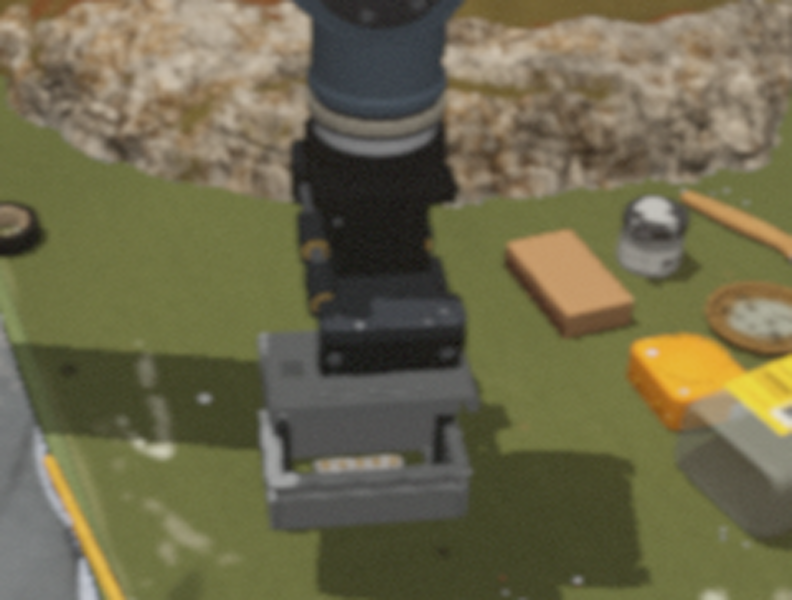

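View pics/top2.png

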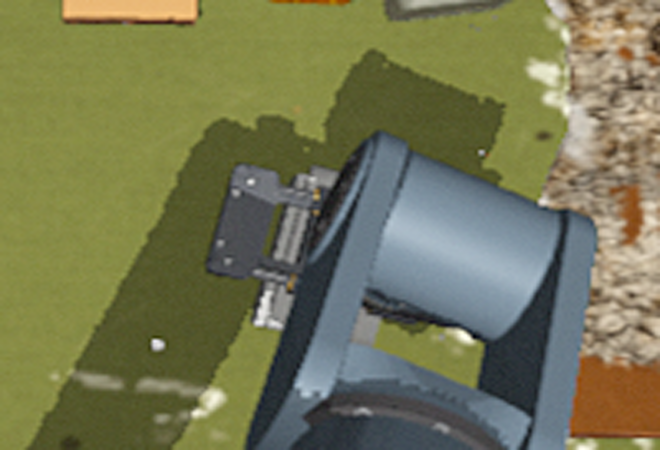

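```bash
python3 - <<'E'
from fit import *
p=np.load("side2.npy",allow_pickle=True).item()
im=p["pixels"].astype(float)
d=(im[:,:,1]-im[:,:,0])/(im.sum(2)/3+10); a=np.clip((.457-d)/(.457-.02),0,1)
z=.1035; th=np.radians(-14.95)
pts=corners(.124,.072,z,z+.014,.529,-.1162,th)
for X in pts: print(np.round(X,3),np.round(proj(p,X),1))
b=corners(.124,.072,0,.045,.5293,-.1163,np.radians(-14.8))
I=cv2.resize(p["pixels"][200:310,250:340],None,fx=8,fy=8,interpolation=cv2.INTER_CUBIC)
def dr(pts,c):
    q=[((np.array(proj(p,X))-[250,200]+.5)*8-.5).astype(int) for X in pts]
    for i in range(8):
        for j in range(i):
            if bin(i^j).count("1")==1: cv2.line(I,tuple(map(int,q[i])),tuple(map(int,q[j])),c,1)
dr(pts,(0,0,255)); dr(b,(255,255,0)); cv2.imwrite("pics/ov2.png",cv2.resize(I,None,fx=.83,fy=.83,interpolation=cv2.INTER_AREA)[:, :])
cv2.imwrite("pics/ov2.png",I[:600] if False else cv2.resize(I,(480,587)))
E
```

```text
[ 0.46  -0.135  0.104] [259.5 270.8]
[ 0.478 -0.065  0.104] [256.9 245.4]
[ 0.58  -0.167  0.104] [323.4 266.3]
[ 0.598 -0.097  0.104] [317.1 241.5]
[ 0.46  -0.135  0.118] [259.3 265.6]
[ 0.478 -0.065  0.118] [256.8 240.3]
[ 0.58  -0.167  0.118] [324.  261.1]
[ 0.598 -0.097  0.118] [317.5 236.4]
```

View pics/ov2.png

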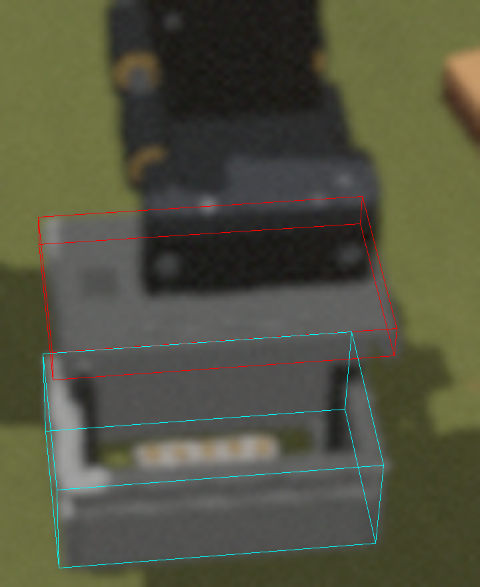

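```bash
cat > cmp.py <<'E'
from fit import *
def edgefit(p,z0,z1,x,y,thdeg,a,label,rng=np.arange(-6,6.01,.25)):
    """best shift s (mm) along long axis using only the two end silhouette edges (2D: s; y fixed)"""
    th=np.radians(thdeg); c,s=np.cos(th),np.sin(th)
    res={}
    base=sil(p,corners(.124,.072,z0,z1,x,y,th))>.5
    # rows well inside: ROI bands at left & right extremes
    ys=np.where(base.any(1))[0]
    for side in("L","R"):
        best=[]
        for sh in rng:
            m=sil(p,corners(.124,.072,z0,z1,x+c*sh/1000,y+s*sh/1000,th))
            e=0
            for r in BAND[label][side]:
                xs=np.where(base[r])[0]; xe=xs[0] if side=="L" else xs[-1]
                e+=((m[r,xe-6:xe+7]-a[r,xe-6:xe+7])**2).sum()
            best.append(e)
        i=int(np.argmin(best)); res[side]=(rng[i],round(best[i],2))
    return res
E
python3 - <<'E'
import cmp
from cmp import *
p=np.load("side2.npy",allow_pickle=True).item(); im=p["pixels"].astype(float)
d=(im[:,:,1]-im[:,:,0])/(im.sum(2)/3+10)
for r in (245,250,255,262): print(r,np.round(d[r,250:264],2),np.round(d[r,314:330],2))
a=np.clip((.457-d)/(.457-.02),0,1)
cmp.BAND={"c":{"L":range(244,264),"R":range(256,265)},"b":{"L":range(277,303),"R":range(290,300)}}
print("cover",edgefit(p,.1035,.1175,.529,-.1162,-14.95,a,"c"))
print("box",edgefit(p,0,.045,.529,-.1162,-14.95,a,"b"))
E
```

```text
245 [0.46 0.44 0.46 0.44 0.46 0.45 0.45 0.34 0.14 0.03 0.01 0.01 0.01 0.  ] [0.07 0.04 0.04 0.09 0.04 0.21 0.33 0.42 0.45 0.46 0.46 0.44 0.44 0.46
 0.47 0.46]
250 [0.45 0.43 0.47 0.45 0.44 0.44 0.43 0.38 0.21 0.05 0.03 0.02 0.01 0.02] [0.02 0.02 0.13 0.1  0.09 0.03 0.07 0.19 0.35 0.45 0.47 0.46 0.45 0.45
 0.45 0.47]
255 [0.43 0.42 0.4  0.4  0.42 0.42 0.42 0.4  0.29 0.14 0.03 0.02 0.03 0.02] [-0.01  0.01  0.02  0.01  0.01  0.    0.02  0.02  0.08  0.29  0.4   0.43
  0.44  0.45  0.44  0.47]
262 [0.42 0.45 0.42 0.42 0.41 0.43 0.42 0.44 0.37 0.25 0.11 0.02 0.03 0.02] [0.02 0.02 0.02 0.03 0.02 0.03 0.04 0.03 0.01 0.03 0.11 0.32 0.44 0.49
 0.46 0.47]
cover {'L': (np.float64(1.0), np.float64(2.68)), 'R': (np.float64(1.75), np.float64(1.04))}
box {'L': (np.float64(1.0), np.float64(3.38)), 'R': (np.float64(2.5), np.float64(1.32))}
```

Emit:
play_rows([
  {"tx": 0,"ty": 0,"tz": -0.01,"turn": 0},
  {"tx": 0,"ty": 0,"tz": -0.01,"turn": 0},
  {"tx": 0,"ty": 0,"tz": -0.008,"turn": 0},
  {"tx": 0,"ty": 0,"tz": -0.006,"turn": 0},
  {"tx": 0,"ty": 0,"tz": -0.004,"turn": 0},
  {"tx": 0,"ty": 0,"tz": -0.003,"turn": 0},
  {"tx": 0,"ty": 0,"tz": 0,"turn": 0},
  {"tx": 0,"ty": 0,"tz": 0,"turn": 0},
])

```text
time_s: 7.85
position: [0.5295, -0.1163, 0.1588]
tcp_rot: [[0.257, 0.966, 0.0], [0.966, -0.257, -0.0], [-0.0, 0.0, -1.0]]
force: [0.6, -0.8, -1.1]
opening: 0.159
```

```bash
python3 - <<'E'
from h import *
s=bot.read_state(); print(s["position"],s["force"],s["moment"],s["opening"])
p=vision.capture("side"); cv2.imwrite(f"pics/side3.png",cv2.resize(p["pixels"][210:310,240:350],None,fx=6,fy=6,interpolation=cv2.INTER_CUBIC))
E
```

```text
[ 0.52947918 -0.11633815  0.15875495] [ 0.64800161 -0.77588022 -1.09896652] [-0.00086253 -0.04618524  0.00620865] 0.15893274935089316
```

View pics/side3.png

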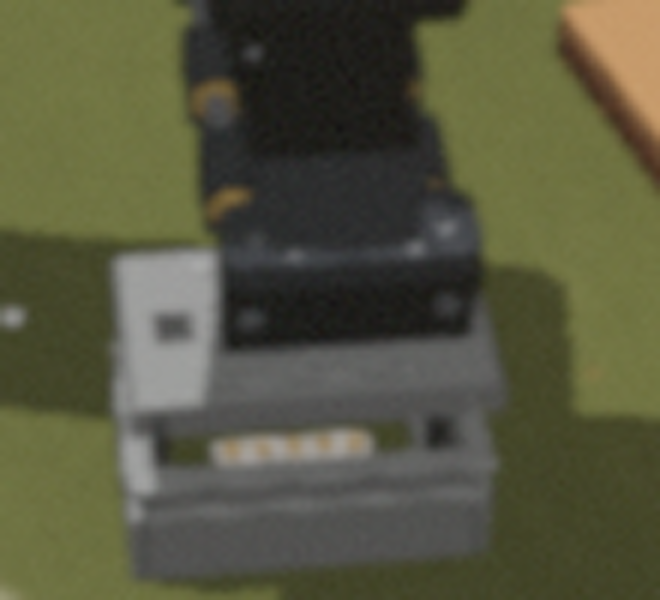

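Emit:
play_rows([
  {"tx": 0,"ty": 0,"tz": -0.002,"turn": 0},
  {"tx": 0,"ty": 0,"tz": -0.002,"turn": 0},
  {"tx": 0,"ty": 0,"tz": -0.002,"turn": 0},
  {"tx": 0,"ty": 0,"tz": 0,"turn": 0},
])

```text
time_s: 8.3
position: [0.5292, -0.1162, 0.1536]
tcp_rot: [[0.257, 0.966, -0.0], [0.966, -0.257, 0.0], [0.0, -0.0, -1.0]]
force: [0.2, -0.1, -1.3]
opening: 0.157
```

Emit:
play_rows([
  {"tx": 0,"ty": 0,"tz": -0.002,"turn": 0},
  {"tx": 0,"ty": 0,"tz": -0.002,"turn": 0},
  {"tx": 0,"ty": 0,"tz": 0,"turn": 0},
])

```text
time_s: 8.6
position: [0.5292, -0.1162, 0.1504]
tcp_rot: [[0.257, 0.966, -0.001], [0.966, -0.257, 0.0], [0.0, -0.001, -1.0]]
force: [1.0, -0.4, -1.1]
opening: 0.159
```

Through the tips without contact. Continuing in small steps.

Emit:
play_rows([
  {"tx": 0,"ty": 0,"tz": -0.002,"turn": 0},
  {"tx": 0,"ty": 0,"tz": -0.002,"turn": 0},
  {"tx": 0,"ty": 0,"tz": 0,"turn": 0},
])

```text
time_s: 8.9
position: [0.5292, -0.1162, 0.1475]
tcp_rot: [[0.257, 0.966, -0.0], [0.966, -0.257, 0.0], [-0.0, -0.0, -1.0]]
force: [-0.3, 0.2, 1.8]
opening: 0.16
```

Emit:
play_rows([
  {"tx": 0,"ty": 0,"tz": -0.002,"turn": 0},
  {"tx": 0,"ty": 0,"tz": 0,"turn": 0},
])

```text
time_s: 9.1
position: [0.5293, -0.1162, 0.1458]
tcp_rot: [[0.257, 0.966, -0.0], [0.966, -0.257, 0.0], [-0.0, -0.0, -1.0]]
force: [-0.7, 0.3, 2.7]
opening: 0.16
```

Emit:
play_rows([
  {"tx": 0,"ty": 0,"tz": -0.002,"turn": 0},
  {"tx": 0,"ty": 0,"tz": 0,"turn": 0},
])

```text
time_s: 9.3
position: [0.5293, -0.1162, 0.1442]
tcp_rot: [[0.257, 0.966, -0.0], [0.966, -0.257, -0.0], [-0.0, -0.0, -1.0]]
force: [-1.5, 0.1, 2.7]
opening: 0.16
```

Emit:
play_rows([
  {"tx": 0,"ty": 0,"tz": -0.002,"turn": 0},
  {"tx": 0,"ty": 0,"tz": 0,"turn": 0},
])

```text
time_s: 9.5
position: [0.5293, -0.1162, 0.1426]
tcp_rot: [[0.257, 0.966, -0.0], [0.966, -0.257, -0.0], [-0.0, -0.0, -1.0]]
force: [-1.3, 0.3, 3.3]
opening: 0.155
```

Emit:
play_rows([
  {"tx": 0,"ty": 0,"tz": -0.002,"turn": 0},
  {"tx": 0,"ty": 0,"tz": 0,"turn": 0},
])

```text
time_s: 9.7
position: [0.5294, -0.1162, 0.1411]
tcp_rot: [[0.257, 0.966, 0.0], [0.966, -0.257, -0.0], [-0.0, 0.0, -1.0]]
force: [-1.5, -0.1, 3.2]
opening: 0.154
```

Emit:
play_rows([
  {"tx": 0,"ty": 0,"tz": -0.002,"turn": 0},
  {"tx": 0,"ty": 0,"tz": 0,"turn": 0},
])

```text
time_s: 9.9
position: [0.5294, -0.1163, 0.1396]
tcp_rot: [[0.257, 0.966, 0.0], [0.966, -0.257, -0.0], [-0.0, 0.0, -1.0]]
force: [-1.1, 0.7, 5.1]
opening: 0.156
```

Emit:
play_rows([
  {"tx": 0,"ty": 0,"tz": -0.001,"turn": 0},
  {"tx": 0,"ty": 0,"tz": 0,"turn": 0},
])

```text
time_s: 10.1
position: [0.5295, -0.1163, 0.139]
tcp_rot: [[0.257, 0.966, 0.0], [0.966, -0.257, -0.0], [-0.0, 0.0, -1.0]]
force: [-1.7, 0.5, 6.3]
opening: 0.157
```

Emit:
play_rows([
  {"tx": -0.0004,"ty": 0.0001,"tz": -0.001,"turn": 0},
  {"tx": 0,"ty": 0,"tz": 0,"turn": 0},
])

```text
time_s: 10.3
position: [0.5294, -0.1163, 0.1383]
tcp_rot: [[0.257, 0.966, 0.001], [0.966, -0.257, -0.0], [-0.0, 0.001, -1.0]]
force: [-1.7, 1.1, 7.0]
opening: 0.157
```

Emit:
play_rows([
  {"tx": 0,"ty": 0,"tz": -0.001,"turn": 0},
  {"tx": 0,"ty": 0,"tz": 0,"turn": 0},
])

```text
time_s: 10.5
position: [0.5294, -0.1163, 0.1376]
tcp_rot: [[0.257, 0.966, 0.001], [0.966, -0.257, -0.001], [-0.0, 0.001, -1.0]]
force: [-2.3, 0.6, 7.6]
opening: 0.155
```

Emit:
play_rows([
  {"tx": 0,"ty": 0,"tz": -0.001,"turn": 0},
  {"tx": 0,"ty": 0,"tz": 0,"turn": 0},
])

```text
time_s: 10.7
position: [0.5294, -0.1163, 0.1369]
tcp_rot: [[0.257, 0.966, 0.001], [0.966, -0.257, -0.001], [-0.0, 0.001, -1.0]]
force: [-1.5, 0.7, 8.0]
opening: 0.155
```

Emit:
play_rows([
  {"tx": 0,"ty": 0,"tz": -0.001,"turn": 0},
  {"tx": 0,"ty": 0,"tz": 0,"turn": 0},
])

```text
time_s: 10.9
position: [0.5295, -0.1164, 0.1361]
tcp_rot: [[0.257, 0.966, 0.001], [0.966, -0.257, -0.001], [-0.0, 0.001, -1.0]]
force: [-1.2, 0.4, 7.9]
opening: 0.162
```

Emit:
play_rows([
  {"tx": 0,"ty": 0,"tz": -0.001,"turn": 0},
  {"tx": 0,"ty": 0,"tz": 0,"turn": 0},
])

```text
time_s: 11.1
position: [0.5307, -0.1168, 0.1351]
tcp_rot: [[0.258, 0.966, 0.005], [0.966, -0.258, -0.002], [-0.0, 0.005, -1.0]]
force: [2.4, -0.6, 1.3]
opening: 0.165
```

Emit:
play_rows([
  {"tx": 0,"ty": 0,"tz": -0.001,"turn": 0},
  {"tx": 0,"ty": 0,"tz": 0,"turn": 0},
])

```text
time_s: 11.3
position: [0.529, -0.1162, 0.1334]
tcp_rot: [[0.257, 0.966, -0.001], [0.966, -0.257, 0.0], [0.0, -0.001, -1.0]]
force: [0.1, 0.8, -2.0]
opening: 0.162
```

Emit:
play_rows([
  {"tx": 0,"ty": 0,"tz": -0.001,"turn": 0},
  {"tx": 0,"ty": 0,"tz": 0,"turn": 0},
])

```text
time_s: 11.5
position: [0.5283, -0.1159, 0.1327]
tcp_rot: [[0.257, 0.966, -0.002], [0.966, -0.257, 0.001], [0.0, -0.002, -1.0]]
force: [-0.5, 0.3, 2.0]
opening: 0.157
```

Emit:
play_rows([
  {"tx": 0,"ty": 0,"tz": 0,"turn": 0},
  {"tx": 0,"ty": 0,"tz": 0,"turn": 0},
])

```text
time_s: 11.7
position: [0.5282, -0.1158, 0.1327]
tcp_rot: [[0.257, 0.966, -0.002], [0.966, -0.257, 0.001], [0.0, -0.002, -1.0]]
force: [-1.6, 0.5, 1.5]
opening: 0.159
```

Emit:
play_rows([
  {"tx": 0,"ty": 0,"tz": -0.0006,"turn": 0},
  {"tx": 0,"ty": 0,"tz": 0,"turn": 0},
  {"tx": 0,"ty": 0,"tz": 0,"turn": 0},
])

```text
time_s: 12.0
position: [0.5283, -0.1158, 0.1326]
tcp_rot: [[0.257, 0.966, -0.002], [0.966, -0.257, 0.001], [0.0, -0.002, -1.0]]
force: [-2.1, 1.2, 3.5]
opening: 0.155
```

```bash
python3 - <<'E'
from h import *
s=bot.read_state(); print(s["position"],s["force"],s["moment"],s["opening"])
p=vision.capture("side"); cv2.imwrite(f"pics/side4.png",cv2.resize(p["pixels"][210:310,240:350],None,fx=6,fy=6,interpolation=cv2.INTER_CUBIC))
E
```

```text
[ 0.52829483 -0.11584217  0.13256836] [-2.10653202  1.18243912  3.53806067] [0.17101198 0.74461841 0.01685542] 0.1552677393972947
```

View pics/side4.png

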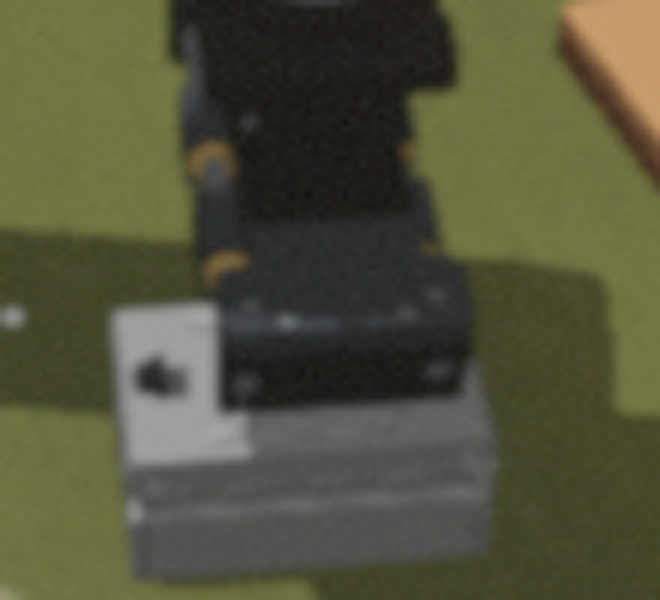

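Emit:
play_rows([
  {"tx": 0,"ty": 0,"tz": -0.0006,"turn": 0},
  {"tx": 0,"ty": 0,"tz": 0,"turn": 0},
  {"tx": 0,"ty": 0,"tz": 0,"turn": 0},
])

```text
time_s: 12.35
position: [0.5283, -0.1158, 0.1324]
tcp_rot: [[0.257, 0.966, -0.002], [0.966, -0.257, 0.001], [0.0, -0.002, -1.0]]
force: [-4.1, 1.1, 8.1]
opening: 0.156
```

```bash
python3 - <<'E'
from h import *
s=bot.read_state(); print(s["position"],s["force"],s["moment"],s["opening"]); print(s["tcp_rot"].round(4))
E
```

```text
[ 0.52829713 -0.11581394  0.13244494] [-4.14597224  1.05029913  8.07932006] [0.23355396 0.78773089 0.00361489] 0.15636336283304103
[[ 2.570e-01  9.664e-01 -1.700e-03]
 [ 9.664e-01 -2.570e-01  6.000e-04]
 [ 2.000e-04 -1.800e-03 -1.000e+00]]
```

Emit:
play_rows([
  {"tx": 0,"ty": 0,"tz": -0.0006,"turn": 0},
  {"tx": 0,"ty": 0,"tz": 0,"turn": 0},
  {"tx": 0,"ty": 0,"tz": 0,"turn": 0},
])

```text
time_s: 12.65
position: [0.5283, -0.1159, 0.1324]
tcp_rot: [[0.257, 0.966, -0.001], [0.966, -0.257, 0.0], [0.0, -0.002, -1.0]]
force: [-4.4, 1.0, 9.4]
opening: 0.161
```

```bash
python3 - <<'E'
from h import *
s=bot.read_state(); print(s["position"],s["force"],s["moment"],s["opening"]); print(s["tcp_rot"].round(4))
E
```

```text
[ 0.52832503 -0.11585753  0.13239675] [-4.42230056  1.02764908  9.35106785] [0.27515221 1.03684704 0.01712947] 0.16062310719627057
[[ 2.570e-01  9.664e-01 -1.500e-03]
 [ 9.664e-01 -2.570e-01  5.000e-04]
 [ 1.000e-04 -1.500e-03 -1.000e+00]]
```

Emit:
play_rows([
  {"tx": 0,"ty": 0,"tz": -0.0006,"turn": 0},
  {"tx": 0,"ty": 0,"tz": 0,"turn": 0},
  {"tx": 0,"ty": 0,"tz": 0,"turn": 0},
])

```text
time_s: 12.95
position: [0.5283, -0.1158, 0.1323]
tcp_rot: [[0.257, 0.966, -0.001], [0.966, -0.257, 0.0], [0.0, -0.001, -1.0]]
force: [-3.7, 0.9, 14.5]
opening: 0.159
```

```bash
python3 - <<'E'
from h import *
s=bot.read_state(); print(s["position"],s["force"],s["moment"],s["opening"]); print(s["tcp_rot"].round(4))
for n,(a,b,c,d) in dict(side=(210,310,240,350),top=(180,280,300,410)).items():
    p=vision.capture(n); cv2.imwrite(f"pics/{n}5.png",cv2.resize(p["pixels"][a:b,c:d],None,fx=6,fy=6,interpolation=cv2.INTER_CUBIC))
E
```

```text
[ 0.52834161 -0.11584549  0.13229916] [-3.72021149  0.87600919 14.49955626] [0.23315766 1.06062592 0.04007468] 0.15907386070038684
[[ 2.569e-01  9.664e-01 -1.300e-03]
 [ 9.664e-01 -2.569e-01  4.000e-04]
 [ 0.000e+00 -1.400e-03 -1.000e+00]]
```

View pics/top5.png

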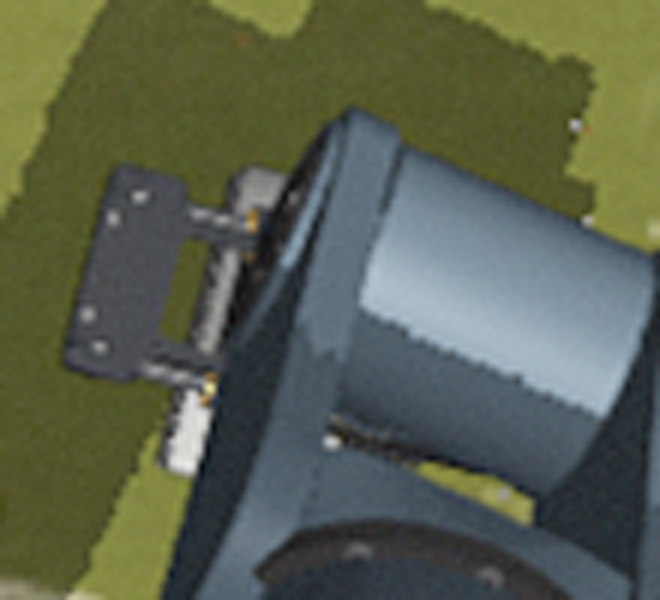

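View pics/side5.png

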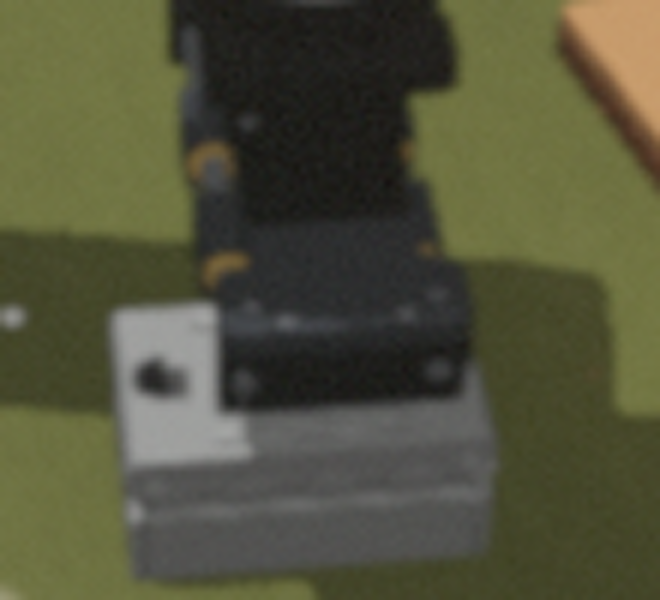

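Emit:
play_rows([
  {"tx": 0,"ty": 0,"tz": 0.001,"turn": 0},
  {"tx": 0,"ty": 0,"tz": 0.0008,"turn": 0},
  {"tx": 0,"ty": 0,"tz": 0,"turn": 0},
])

```text
time_s: 13.35
position: [0.5291, -0.1161, 0.1326]
tcp_rot: [[0.257, 0.966, 0.0], [0.966, -0.257, 0.0], [0.0, 0.0, -1.0]]
force: [-1.0, 0.8, 5.1]
opening: 0.161
```

Emit:
play_rows([
  {"tx": 0,"ty": 0,"tz": 0,"turn": 0},
  {"tx": 0,"ty": 0,"tz": 0,"turn": 0},
  {"tx": 0,"ty": 0,"tz": 0,"turn": 0},
  {"tx": 0,"ty": 0,"tz": 0,"turn": 0},
  {"tx": 0,"ty": 0,"tz": 0,"turn": 0},
  {"tx": 0,"ty": 0,"tz": 0,"turn": 0},
  {"tx": 0,"ty": 0,"tz": 0,"turn": 0},
], gripper=0.6)

```text
time_s: 14.05
position: [0.5291, -0.1162, 0.1326]
tcp_rot: [[0.257, 0.966, 0.0], [0.966, -0.257, -0.0], [-0.0, 0.0, -1.0]]
force: [0.3, 0.6, -0.0]
opening: 0.59
```

Released; lift straight up and move aside to check.

Emit:
play_rows([
  {"tx": 0,"ty": 0,"tz": 0.01,"turn": 0},
  {"tx": 0,"ty": 0,"tz": 0.03,"turn": 0},
  {"tx": 0,"ty": 0,"tz": 0.04,"turn": 0},
  {"tx": 0,"ty": 0,"tz": 0.05,"turn": 0},
  {"tx": 0,"ty": 0,"tz": 0.05,"turn": 0},
  {"tx": 0,"ty": 0.04,"tz": 0.04,"turn": 0},
  {"tx": 0,"ty": 0.05,"tz": 0,"turn": 0},
  {"tx": 0,"ty": 0.05,"tz": 0,"turn": 0},
  {"tx": 0,"ty": 0.05,"tz": 0,"turn": 0},
  {"tx": 0,"ty": 0.05,"tz": 0,"turn": 0},
])

```text
time_s: 15.05
position: [0.5286, 0.0774, 0.3095]
tcp_rot: [[0.257, 0.966, 0.001], [0.966, -0.257, -0.0], [0.0, 0.001, -1.0]]
force: [0.4, 0.6, 0.8]
opening: 0.602
```

Emit:
play_rows([
  {"tx": -0.02,"ty": 0.05,"tz": 0,"turn": 0},
  {"tx": -0.02,"ty": 0.05,"tz": 0,"turn": 0},
  {"tx": 0,"ty": 0.04,"tz": 0,"turn": 0},
  {"tx": 0,"ty": 0.02,"tz": 0,"turn": 0},
  {"tx": 0,"ty": 0,"tz": 0,"turn": 0},
])

```text
time_s: 15.55
position: [0.4965, 0.2058, 0.3092]
tcp_rot: [[0.254, 0.967, 0.001], [0.967, -0.254, 0.001], [0.001, 0.001, -1.0]]
force: [0.5, -0.1, -0.4]
opening: 0.604
```

```bash
python3 - <<'E'
from fit import *
s=bot.read_state(); print(s["position"],s["force"])
V=[]
for n,(a,b,c,d) in dict(side=(210,310,240,350),top=(180,280,300,410)).items():
    p=vision.capture(n); cv2.imwrite(f"pics/{n}6.png",cv2.resize(p["pixels"][a:b,c:d],None,fx=6,fy=6,interpolation=cv2.INTER_CUBIC))
    for q in("cover","hook_a","wiring_box"):
        for r in nets.masks_of(p,q)[:3]: print(n,q,round(r["confidence"],2),np.array(r["at"])*[560,420],r["region"].sum())
E
```

```text
[0.49649323 0.20579885 0.30917074] [ 0.5214674  -0.13608152 -0.42952007]
side cover 0.87 [288.68  276.402] 1772
side wiring_box 0.93 [294.28 294.21] 930
top cover 0.83 [350.28 237.3 ] 1616
top cover 0.17 [350.616 216.888] 82
top hook_a 0.32 [329.672 237.09 ] 215
top wiring_box 0.71 [349.72  236.292] 1577
top wiring_box 0.52 [334.992 234.108] 195
```

View pics/top6.png

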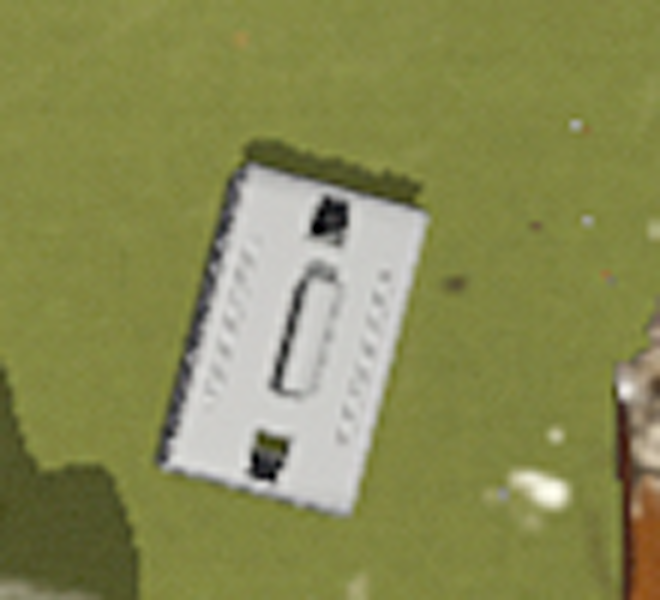

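View pics/side6.png

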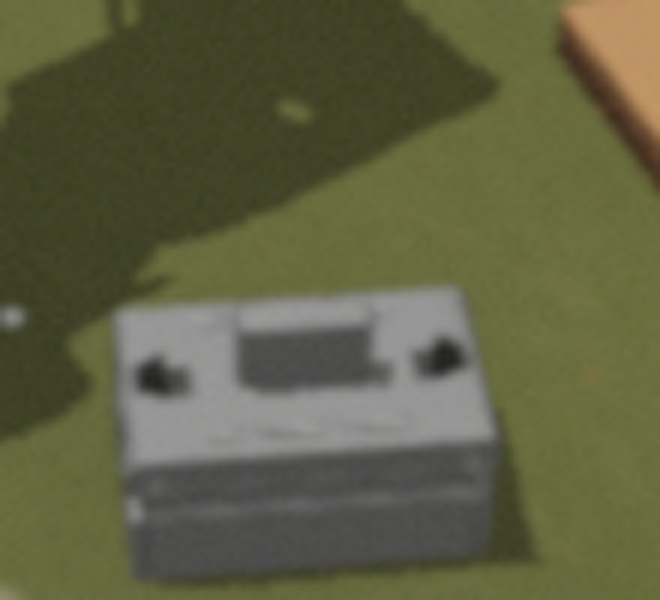

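```bash
python3 - <<'E'
from fit import *
P={n:vision.capture(n) for n in("side","top")}
V=[]
for n,p in P.items():
    ms=[r["region"] for q in("cover","wiring_box") for r in nets.masks_of(p,q)[:1]]
    a,roi,_=matte(p,np.logical_or.reduce(ms)); V.append((p,a,roi))
def tiltfit(views,full=True):
    def cost(v):
        x,y,th,hp,hm=v[0]/100,v[1]/100,v[2]/10,v[3]/100,v[4]/100
        pts=corners(.124,.072,0,.0,x,y,th)[:4]
        pts=pts+[(q[0],q[1],(hm if i<2 else hp)) for i,q in enumerate(pts)]
        return sum(((sil(p,pts)-a)[r]**2).sum() for p,a,r in views)
    v=[52.9,-11.6,-2.61,5.9,5.9]
    for _ in range(4): v=minimize(cost,v,method="Nelder-Mead",options=dict(xatol=.003,fatol=.02,maxiter=600)).x
    return v, cost(v)
print(tiltfit(V)); print(tiltfit(V[:1]))
E
```

```text
(array([ 52.93579805, -11.65550125,  -2.59735655,   6.03051201,
         5.96060961]), np.float64(66.26642087461215))
(array([ 53.02681867, -11.85094434,  -2.57288731,   6.07535499,
         6.19571491]), np.float64(19.615297170538597))
```

```bash
python3 - <<'E'
from h import *
print(bot.hand_in())
E
```

```text
the job is handed in; nothing more can be done
None
```

The cover is on the box and, as far as I can tell, both hooks have clicked over it. I picked it up by the rib, lowered it level over the hooks and pressed it down in steps of about 1 mm. After letting go I moved the arm well clear and handed in at about 16 s. None of the moves came near the bystanders, though I didn't measure their positions again at the end.

- **Clicks:** the reading climbed to about 8 N, then fell to 1.3 N and to -2 N over the next two steps. The small tilts of the tool in those steps suggest the -x end clicked first, then the +x end.
- **Seating:** the force then rose steeply. I kept pressing past the clicks to about 14.5 N (about 15.5 N with the cover's weight), to be sure of the +x end. That is below the 25 N limit.
- **Height:** the cover's underside ended at about 45 mm, matching the collar height I estimated from the cameras.
- **After release:** both pictures show the cover flush on the box, with both hooks through their windows.

**Less certain:**
- **Moment:** about 1 N·m stayed on the tool during the last press. It hardly changed between 9 N and 14.5 N, so I took it as the cover having turned slightly in the grip.
- **Level:** fits to the pictures show the cover level only to about 1 mm. The two fits disagree on which end is higher, by 0.7 mm one way and 1.2 mm the other.

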